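Free the slide lantern's focus and set it to the index

TASK

Pull the boxwood stop rod up out of the old slide lantern's top and drop it foot-down into the open green glass jar. Then turn the lantern's worn focus control clockwise (seen from above), regripping its handle as needed, until its brass pointer stands at the index tooth, and let go. Leave the index tooth and the other things on the shelf where they are, and do not knock the jar over.

Things in the scene. Friction and masses are not known exactly. Their poses are not given: they have to be found in the camera images.
- lantern: Slide lantern: fixed dark wooden box 180 x 180 mm (foot 200 x 200), flat top (deck) 120 mm above the shelf, a brass lens barrel on its far (+x) side reaching 150 mm from the centre. Origin: centre of the underside; z up. The focus control (scale ring, pointer, handle) turns about this z axis on the deck.
- handle_grip (a point): Focus handle: upright boxwood bar 70 mm long, 16 wide, from 22 to 62 mm above the deck, centred on the lantern's axis; this point is on the axis, 43 mm above the deck; x along the bar to the pointer's side, z up. Worn loose: it swings 12 degrees either way (starts anywhere in this slack) before it takes along the pointer, which turns stiffly (0.12 N m) and stays where it is left.
- pointer_tip (a point): Tip of the flat brass pointer under the handle: arm 10 mm wide, 6 to 14 mm above the deck, reaching 64 mm from the lantern's axis; the point is at its end, 10 mm above the deck, x outwards, z up. A stop just anticlockwise of its start leaves only the clockwise way to the index, 2.2 to 3.5 rad; the standing rod blocks it.
- index_mark (a point): Index: the point just inside the brass tooth (66 to 84 mm from the lantern's axis, 8 mm wide, 12 mm tall) on the stiff scale ring on the deck. The point lies 64 mm from the axis, 10 mm above the deck, x outwards: pointer_tip and index_mark coincide when the pointer is set. Do not push the tooth.
- rod: Boxwood stop rod: round, 18 mm across, 151 mm long with a small turned head (top 15 mm), about 40 g, standing loose in a plain round hole 30 mm deep in the deck, 50 mm from the lantern's axis; rises 121 mm above the deck. Origin: centre of its foot (lower end); z along the rod to its head.
- jar: Open green glass jar, loose, about 0.4 kg: 110 mm tall, 62 mm across, mouth 56 mm outside and 48 mm inside, inner floor 6 mm above the shelf. Stands left or right of the lantern (may change places with the dish). Origin: centre of its underside; z up.
- dish: Bystander: shallow white enamel dish of dark red clay marbles, 120 mm across, 28 mm tall. Origin: centre of its underside.
- saucer: Bystander: white porcelain saucer, 124 mm across, 18 mm tall. Origin: centre of its underside.
- gauge_ring: Bystander: flat boxwood ring, 80 mm across, 18 mm tall. Origin: centre of its underside.
- tin_lid: Bystander: the jar's round tin lid, 64 mm across, 18 mm tall. Origin: centre of its underside.
- spool: Bystander: wooden spool, 56 mm across, 64 mm tall. Origin: centre of its underside.
- brush: Bystander: dusting brush about 170 mm long, lying flat along its x axis. Origin: middle of its underside.

How it is judged:
By the outcome, as a careful person would: the job done as asked, in the order asked, and still so for the second after the job is handed in, with the robot touching nothing.
It also fails if it takes over 72 s, if anything falls off the work surface, if the arm or the gripper's body presses on something with over 40 N, if the wrist force passes 120 N, or if a joint passes its speed limit or range.

ROBOT

A 6-joint arm with a two-finger parallel gripper is mounted at the origin on the work surface. World frame = base frame: x ahead of the robot, y to its left, z up, the work surface at z = 0. Lengths are in mm, angles in rad, forces in N, time in s.
With the tool pointing down it reaches from about 425 to 925 mm from the base axis. Payload 12.5 kg.
Tool frame: the origin (TCP) lies at the very end of the fingers, on their centre line; the grasp point (between the pads) lies 19 mm behind it; z points along the fingers, y is the direction in which the jaws open and shut (so a half turn about z gives the same grasp; the last joint's range is limited). The gripper opens to 85 mm and grips with 20 to 120 N. Pads are 22 mm wide; open, the fingers measure 114 mm over their backs; the gripper's body (76 mm by 85 mm) begins 54 mm behind the grasp point. The pads swing forward as they close: fully open they stand 13 mm farther back than shut.
Start: joints at [1.192, 0.491, 1.559, -0, 1.092, -0.106], TCP at [168.375, 601.909, 231.327] pointing down, gripper open.
Joint ranges: [-3.1, 3.1], [-0.84, 2.19], [0.05, 2.79], [-1.13, 4.28], [0.06, 2.93], [-2.69, 2.69]. Speed limits (rad/s): [2.22, 2.22, 2.79, 3.14, 3.14, 3.14].

INTERFACE

Orientations are given as a unit quaternion [w, x, y, z].
In Python, from cell import robot, viewer, job, search_frame, masks_of, spot_point, monitor gives the robot as it stands. The module is installed in compiled form; this text tells all that it offers. Calls block until the motion is done:
- robot.move_pose(position, orientation): joint-space move of the TCP to a pose.
- robot.move_linear(position, frame=None, max_speed=150, contact_N=None): straight line of the TCP; frame=None keeps the orientation; max_speed is the mean speed in mm/s. With contact_N (N) it stops when the force on the tool has changed by that much, and returns True; else False.
- robot.move_joints(angles): joint-space move.
- robot.gripper_open() and robot.close(newtons=None): open the fingers fully, or close them until they stop; newtons is the grip in N (None keeps the last).
- robot.dwell(seconds).
- robot.ik(position, orientation): joint angles nearest the present ones, or None.
- viewer.get_image(name): name is "scene" or "top" or "wrist"; returns the picture (400x640x3 uint8, red, green, blue); there is no depth.
- viewer.camera_info(name): a dict with "camera_matrix" (3x3 intrinsics, pixels), "cam_to_world" (4x4, takes a point from camera to world coordinates). Camera axes: x right, y up, looking along -z (the intrinsics and any distortion apply to the point x, -y, -z); pixel columns grow to the right and rows downward; lengths in mm; the calibration is good to about 2 mm. A picture is of the moment at which its call begins: read the wrist's pose just before it. camera_info takes no time and is no camera call; for the wrist camera it gives the pose at the moment of the call.
A pose or a line that the arm cannot do raises robot.Unreachable and nothing moves.
- job.sign_off(): hands the job in, once; it reports no verdict.
Trained networks look in the newest picture that a camera, given by its name, has taken for a name from the list of things; names that differ only in an ending like _2 or _b are one class to them, and where a whole thing is asked for, a point or a joint stands for the part that bears it (a point fixed in the world has none). Each returns a list of dicts, best first, with "p" (0 to 1); they miss things now and then, are a little off and sometimes report something else, mostly with a low value. They report only what shows in the picture. A call takes as long as a camera call.
- search_frame(label, camera): "at" ([x, y, z] in mm, in world coordinates, good to about 4 mm: the middle of the surface that is visible of it).
- masks_of(label, camera): "pixels" (400x640 bool, what is visible of it).
- spot_point(label, camera): "at" ([x, y, z] in mm, in world coordinates, good to about 4 mm: a listed point, or the origin of a listed thing).
Readings, each from a call of its own:
- monitor.get_clock(): time.
- monitor.get_joint_positions(): joint angles.
- monitor.get_joint_velocities(): joint speeds.
- monitor.get_joint_torque(): joint torques, N m.
- monitor.get_tool_pos(): TCP position.
- monitor.get_ee_rot(): TCP orientation.
- monitor.get_force(): force on the tool from outside, world axes, zero at the start.
- monitor.get_moment(): the same for the moment, N m.
- monitor.get_opening(): finger opening in mm.
Only numpy, scipy, OpenCV 4.12 (cv2) and the standard library are available. Lean on these libraries where they do the work, as an engineer would, in place of code of your own. Each camera call takes 0.05 s, during which the arm holds its last target. There are 200 camera calls.

## Working session

There is one attempt and no reset: what is moved stays moved. The work goes in short steps, each a Python script; the robot and the scene stay as the last script left them, time stands still between calls to the robot, and variables do not carry over. Pictures are saved under pics/ and viewed, about 8 in all and at most 12, crops included, and the job is handed in when it is done.

```bash
mkdir -p pics; cat > h.py <<'E'
import numpy as np, cv2
from cell import robot, viewer, job, search_frame, masks_of, spot_point, monitor
def snap(cam,fn):
    im=viewer.get_image(cam); cv2.imwrite('pics/'+fn,im[:,:,::-1]); return im
E
python3 - <<'E'
from h import *
a=snap('scene','s1.png'); b=snap('top','t1.png')
cv2.imwrite('pics/st1.png',cv2.resize(np.vstack([a,b])[:,:,::-1],(480,600)))
for c in ('scene','top'):
    i=viewer.camera_info(c); print(c,np.round(i['camera_matrix'],1).tolist(),np.round(i['cam_to_world'],3).tolist(), [k for k in i])
    for n in ['lantern','handle_grip','pointer_tip','index_mark','rod','jar','dish','saucer','gauge_ring','tin_lid','spool','brush']:
        r=spot_point(n,c); print(n,[(np.round(d['at']).tolist(),round(d['p'],2)) for d in r[:2]])
print(monitor.get_ee_rot(),monitor.get_clock())
E
```

```text
scene [[506.3, 0.0, 322.4], [0.0, 506.3, 190.8], [0.0, 0.0, 1.0]] [[-0.808, -0.363, 0.463, 1228.801], [0.589, -0.503, 0.633, 872.455], [0.003, 0.784, 0.621, 964.907], [0.0, 0.0, 0.0, 1.0]] ['camera_matrix', 'cam_to_world']
lantern [([567.0, 37.0, 2.0], 0.83), ([698.0, -246.0, 2.0], 0.53)]
handle_grip [([571.0, 38.0, 160.0], 0.67)]
pointer_tip [([580.0, 104.0, 131.0], 0.86)]
index_mark [([581.0, -22.0, 130.0], 0.51)]
rod [([610.0, 63.0, 88.0], 0.61)]
jar [([457.0, -263.0, -2.0], 0.91)]
dish [([465.0, 282.0, -1.0], 0.98)]
saucer [([546.0, 491.0, 1.0], 0.87), ([612.0, 64.0, 92.0], 0.62)]
gauge_ring [([624.0, -471.0, -0.0], 0.68), ([714.0, 208.0, -2.0], 0.6)]
tin_lid [([714.0, 208.0, -3.0], 0.84)]
spool [([697.0, -246.0, -1.0], 0.77)]
brush [([669.0, 377.0, 2.0], 0.66), ([699.0, -244.0, -0.0], 0.21)]
top [[380.5, 0.0, 318.6], [0.0, 380.5, 199.9], [0.0, 0.0, 1.0]] [[0.022, 0.983, -0.184, 387.429], [-1.0, 0.024, 0.009, 11.73], [0.013, 0.183, 0.983, 1213.579], [0.0, 0.0, 0.0, 1.0]] ['camera_matrix', 'cam_to_world']
lantern [([571.0, 38.0, -1.0], 0.62)]
handle_grip [([566.0, 40.0, 162.0], 0.64)]
pointer_tip []
index_mark [([460.0, -264.0, 1.0], 0.6), ([582.0, -21.0, 126.0], 0.55)]
rod [([611.0, 62.0, 88.0], 0.46)]
jar [([463.0, -261.0, -2.0], 0.78)]
dish [([697.0, -245.0, 0.0], 0.64), ([465.0, 278.0, 2.0], 0.62)]
saucer [([546.0, 492.0, -2.0], 0.78)]
gauge_ring [([624.0, -469.0, 2.0], 0.66)]
tin_lid [([714.0, 211.0, 0.0], 0.67)]
spool [([698.0, -248.0, -0.0], 0.52)]
brush [([669.0, 381.0, 2.0], 0.67)]
[1.87752729e-05 1.35982466e-01 9.90711242e-01 6.12428592e-05] 1.3
```

View pics/t1.png

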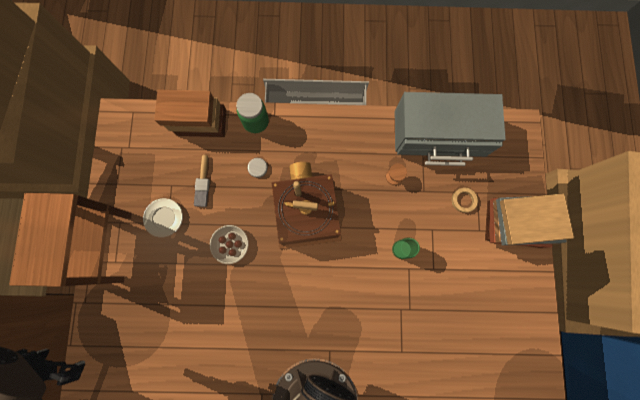

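View pics/s1.png

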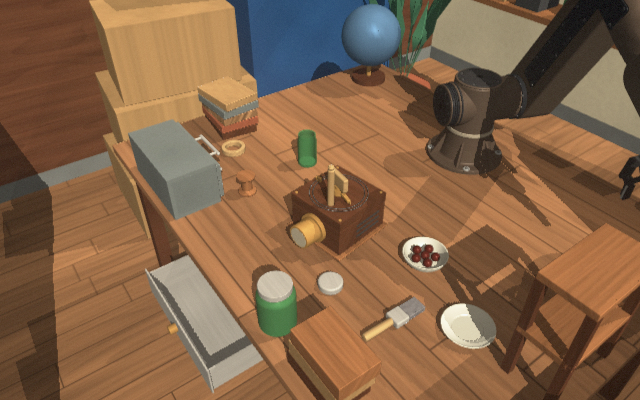

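Top: lantern at about (307,210) px with the handle pointing left; green jar at (405,248), right of the lantern. Scene: rod at (331,185), rising from the deck; jar at (307,148), dish (425,254). These fit the network reports. I'll take a closer look from the wrist.

```bash
cat >> h.py <<'E'
def q(tdeg):
    t=np.radians(tdeg)/2; return [0,float(np.cos(t)),float(np.sin(t)),0]
def uv2w(u,v,z,i):
    K,T=np.array(i['camera_matrix']),np.array(i['cam_to_world'])
    d=np.linalg.inv(K)@[u,v,1]; d=T[:3,:3]@[d[0],-d[1],-d[2]]; o=T[:3,3]
    return o+d*(z-o[2])/d[2]
def w2uv(p,i):
    K,T=np.array(i['camera_matrix']),np.array(i['cam_to_world'])
    c=T[:3,:3].T@(np.array(p)-T[:3,3]); c=K@[c[0],-c[1],-c[2]]; return c[:2]/c[2]
E
python3 - <<'E'
from h import *
robot.move_pose([540,40,400],q(90))
i=viewer.camera_info('wrist'); snap('wrist','w1.png')
print(np.round(i['camera_matrix'],1).tolist(),np.round(i['cam_to_world'],3).tolist(),monitor.get_tool_pos(),monitor.get_clock())
for n in ['lantern','handle_grip','pointer_tip','index_mark','rod']:
    r=spot_point(n,'wrist'); print(n,[(np.round(d['at'],1).tolist(),round(d['p'],2)) for d in r[:2]])
E
```

```text
[[336.1, 0.0, 317.4], [0.0, 336.1, 200.7], [0.0, 0.0, 1.0]] [[1.0, -0.001, 0.001, 539.261], [0.001, 0.947, 0.322, 123.676], [-0.001, -0.322, 0.947, 541.751], [0.0, 0.0, 0.0, 1.0]] [539.97514157  40.65434176 399.81226948] 3.8167
lantern [([569.6, 42.4, -0.7], 0.66)]
handle_grip [([567.8, 40.1, 159.0], 0.82)]
pointer_tip [([573.4, 105.5, 130.9], 0.65)]
index_mark [([583.5, -25.9, 126.6], 0.65)]
rod [([616.0, 62.9, 90.2], 0.88)]
```

View pics/w1.png

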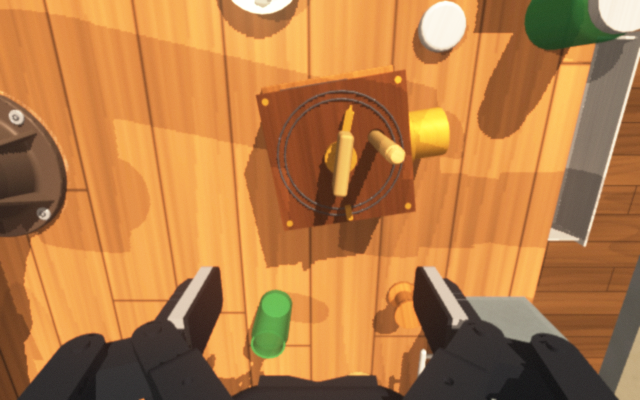

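The wrist view shows the deck screws at (265,102), (398,79), (290,224) and (408,206). The rod head is at (398,154), the pointer tip at (350,108), the tooth at (350,213), and the handle runs from (346,133) to (341,194). The jar mouth is near (268,343). Next I'll convert these to world positions.

```bash
python3 - <<'E'
from h import *
i=viewer.camera_info('wrist')
f=lambda u,v,z:np.round(uv2w(u,v,z,i),1)[:2]
s=[f(265,102,122),f(398,79,122),f(408,206,122),f(290,224,122)]; print(s,np.mean(s,0))
for n,u,v,z in [('rodtop',398,154,241),('tip',350,108,130),('tooth',350,209,132),('h1',346,133,182),('h2',341,194,182),('jar',268,343,110)]: print(n,f(u,v,z))
im=cv2.imread('pics/w1.png')
a=cv2.resize(im[70:240,250:450],None,fx=4,fy=4,interpolation=cv2.INTER_CUBIC)[:600]
cv2.imwrite('pics/w1c.png',a)
E
```

```text
[array([475.9, 105.7]), array([633.5, 131.7]), array([659. , -26.7]), array([501.8, -52.6])] [567.55   39.525]
rodtop [611.7  65.6]
tip [577.4  99.2]
tooth [581.2 -27.3]
h1 [569.2  76.7]
h2 [565.4   9. ]
jar [ 460.5 -261.8]
```

View pics/w1c.png

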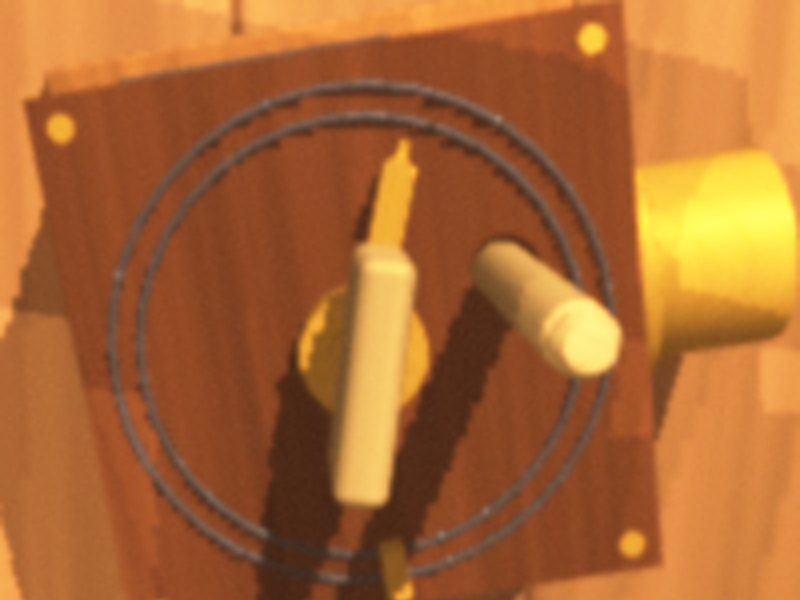

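The crop agrees: the axis is near (567.5,40), the pointer at about 80°, the handle at about 87°, and the rod at (610.5,64), which is 49 mm from the axis. Grasping the rod now.

```bash
python3 - <<'E'
from h import *
robot.move_pose([610.5,64,300],q(90))
print(robot.move_linear([610.5,64,198],max_speed=120,contact_N=15),monitor.get_tool_pos())
robot.close(40); print(monitor.get_opening(),monitor.get_force())
robot.move_linear([610.5,64,330],max_speed=80)
print(monitor.get_opening(),monitor.get_force(),monitor.get_clock())
robot.move_pose([510,-140,330],q(90))
snap('scene','s2.png'); i=viewer.camera_info('wrist'); snap('wrist','w2.png')
cv2.imwrite('pics/sw2.png',np.vstack([cv2.imread('pics/s2.png')[0:300,100:500],cv2.resize(cv2.imread('pics/w2.png'),(400,250))]))
r=masks_of('jar','wrist')
print([(d['p'],np.argwhere(d['pixels']).mean(0)) for d in r])
for c in ('wrist','scene'): print([(np.round(d['at'],1).tolist(),round(d['p'],2)) for d in spot_point('jar',c)+spot_point('rod',c)])
print(w2uv([460.5,-262,110],i),monitor.get_clock())
E
```

```text
False [610.82866826  63.95315322 198.96470197]
16.85659341138695 [0.49107643 0.42539784 1.97564583]
16.76779470366746 [ 0.58483893  0.22458569 -0.54975089] 8.0583
[(0.68, array([240.88571429, 278.50153061]))]
[([461.3, -265.2, -0.4], 0.79), ([518.5, -137.6, 220.0], 0.89), ([698.0, -243.5, 1.3], 0.64)]
[([457.8, -266.2, -0.0], 0.87), ([543.4, 489.5, -0.8], 0.17), ([511.9, -140.8, 224.0], 0.72)]
[276.97281526 265.23447036] 9.3167
```

View pics/sw2.png

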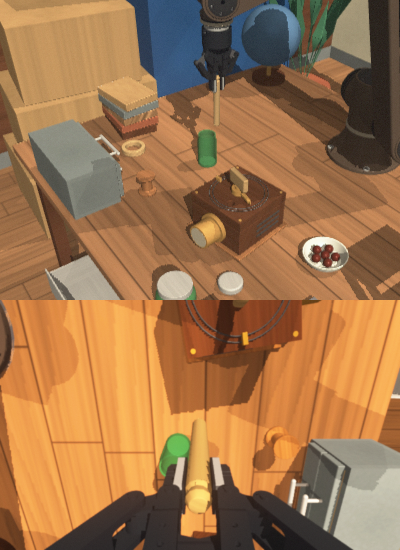

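The rod is held upright above the jar (scene crop around (215,100)), and the jar stays at about (460,-263.5). Lowering the rod into it.

```bash
python3 - <<'E'
from h import *
P=lambda z:[460,-263.5,z]
robot.move_pose(P(330),q(90))
robot.move_linear(P(240),max_speed=120)
i=viewer.camera_info('wrist'); im=snap('wrist','w3.png'); sc=snap('scene','s3.png')
print('foot exp',w2uv(P(132),i),'jar mouth exp',w2uv(P(110),i), monitor.get_tool_pos())
cv2.imwrite('pics/sw3.png',np.hstack([cv2.imread('pics/s3.png')[60:260,200:400],cv2.imread('pics/w3.png')[180:380,220:420]]).repeat(2,0).repeat(2,1))
for c in ('wrist','scene'): print([(np.round(d['at'],1).tolist(),round(d['p'],2)) for d in spot_point('jar',c)[:1]+spot_point('rod',c)[:1]])
E
```

```text
foot exp [318.01030304 198.19100279] jar mouth exp [317.97355971 190.00604539] [ 460.29771255 -263.55937805  240.77225276]
[([463.2, -262.7, 1.9], 0.7), ([462.1, -261.5, 131.2], 0.94)]
[([459.2, -265.8, -1.3], 0.67), ([459.0, -263.9, 132.2], 0.65)]
```

View pics/sw3.png

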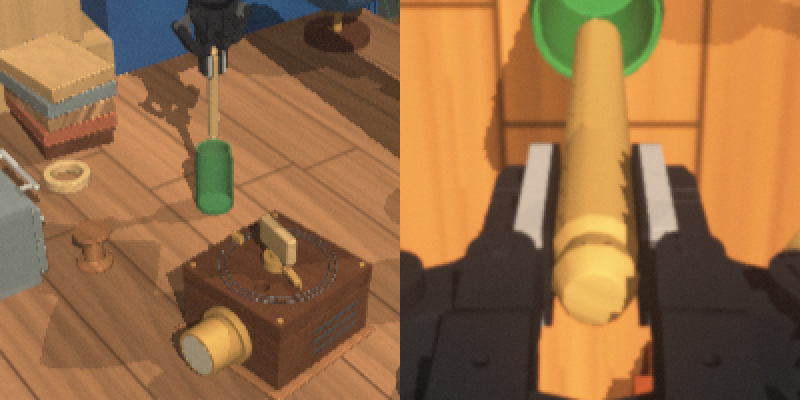

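The foot, at about (320,190) px, is lined up with the jar mouth, also centred at about 319 px. The networks agree to within 2 mm. Lowering and releasing.

```bash
python3 - <<'E'
from h import *
P=lambda z:[460,-263.5,z]
print(robot.move_linear(P(122),max_speed=80,contact_N=6),monitor.get_tool_pos(),monitor.get_force())
if monitor.get_tool_pos()[2]<128:
    robot.gripper_open(); robot.move_linear(P(250),max_speed=120)
    print([(np.round(d['at'],1).tolist(),round(d['p'],2)) for d in (viewer.get_image('scene') is not None) and spot_point('jar','scene')[:1]+spot_point('rod','scene')[:1]])
    robot.move_pose([567.5,40,300],q(86)); i=viewer.camera_info('wrist')
    a=snap('wrist','w4.png'); b=snap('scene','s4.png')
    print('axis exp',w2uv([567.5,40,182],i),monitor.get_joint_positions())
    for n in ['handle_grip','pointer_tip','index_mark']:
        print(n,[(np.round(d['at'],1).tolist(),round(d['p'],2)) for d in spot_point(n,'wrist')[:1]])
    cv2.imwrite('pics/sw4.png',np.vstack([a,cv2.resize(b[60:185,200:400],(640,400))])[:,:,::-1][::1]); x=cv2.imread('pics/sw4.png'); cv2.imwrite('pics/sw4.png',cv2.resize(x,(480,600)))
print(monitor.get_clock())
E
```

```text
False [ 460.16326103 -263.60545081  122.40738267] [ 0.18465293  0.13444351 -0.64666257]
[([461.3, -264.9, -0.2], 0.8)]
axis exp [318.70609363 193.53143915] [-4.77622466e-02  3.47584460e-01  1.60586020e+00 -1.26604567e-04
  1.18854026e+00  2.35746849e-02]
handle_grip [([573.0, 40.2, 159.9], 0.82)]
pointer_tip [([574.0, 102.4, 128.6], 0.8)]
index_mark [([583.1, -23.6, 127.7], 0.85)]
16.2583
```

View pics/sw4.png

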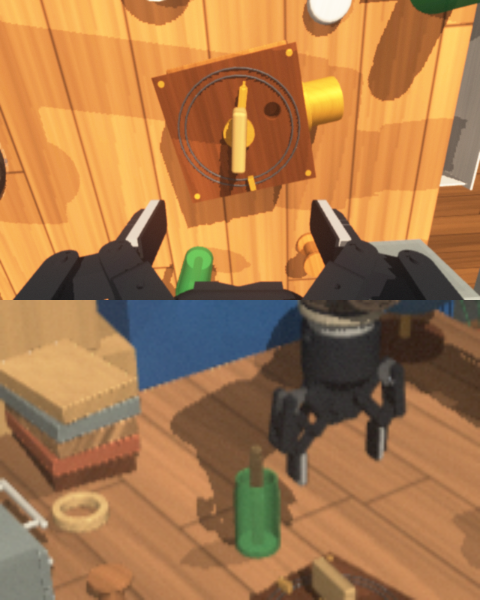

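The rod stands in the upright jar (scene half, rod above the green rim at (257,470)). In the wrist view the pointer has not moved, and the handle is centred near (319,188) px. I'll refine the axis from the screws and the handle, then grip.

```bash
python3 - <<'E'
from h import *
i=viewer.camera_info('wrist')
im=cv2.imread('pics/w4.png'); hsv=cv2.cvtColor(im,cv2.COLOR_BGR2HSV)
f=lambda u,v,z:uv2w(u,v,z,i)[:2]
S=[]
for u,v in [(214.7,112),(385.3,69.3),(410.7,230.7),(262.7,261.3)]:
    u0,v0=int(u)-7,int(v)-7; p=im[v0:v0+15,u0:u0+15].astype(float); w=np.clip(p[:,:,1]-np.median(p[:,:,1])-40,0,None)
    y,x=np.mgrid[:15,:15]; S.append(f(u0+(w*x).sum()/w.sum(),v0+(w*y).sum()/w.sum(),122))
print(np.round(S,1).tolist(),'axis',np.mean(S,0))
print('handle ends',f(321.3,144,182),f(317.3,229,182))
for d in masks_of('handle_grip','wrist')[:1]:
    m=d['pixels'].astype(np.uint8); ys,xs=np.nonzero(m); print(d['p'],xs.min(),xs.max(),ys.min(),ys.max(),m.sum())
    # bright top face
    g=(im[:,:,0]>90)&(m>0); c=cv2.minAreaRect(np.argwhere(g)[:,::-1].astype(np.float32)); b=cv2.boxPoints(c)
    print(g.sum(),[np.round(f(*p,182),1).tolist() for p in b],'ctr',f(*c[0],182))
cv2.imwrite('pics/w4c.png',cv2.resize(im[90:260,230:400],None,fx=3.5,fy=3.5))
E
```

```text
[[475.9, 106.6], [633.4, 132.2], [658.6, -25.5], [501.2, -50.8]] axis [567.28309399  40.61939039]
handle ends [572.42011433  79.8017745 ] [564.24159495   8.82810151]
0.69 307 330 143 230 1726
1265 [[558.9, 9.3], [565.3, 80.4], [577.7, 79.4], [572.4, 8.1]] ctr [568.70216378  45.80996038]
```

```bash
python3 - <<'E'
from h import *
A=[567.4,40.5]
robot.move_pose(A+[220],q(85.4))
print(robot.move_linear(A+[144],max_speed=100,contact_N=12),monitor.get_tool_pos())
robot.close(60); print('open',monitor.get_opening(),monitor.get_force())
j=np.array(monitor.get_joint_positions())
for k in range(1,6):
    t=j.copy(); t[5]+=np.radians(24*k); robot.move_joints(t.tolist())
    print(k*24,np.round(monitor.get_force(),1),np.round(monitor.get_moment(),2),monitor.get_tool_pos()[:2])
print(monitor.get_opening()); robot.gripper_open(); robot.move_linear(A+[300],max_speed=150)
robot.move_pose(A+[300],q(120))
i=viewer.camera_info('wrist'); snap('wrist','w5.png'); np.save('i5.npy',i['cam_to_world'])
for n in ['handle_grip','pointer_tip','index_mark']:
    print(n,[(np.round(d['at'],1).tolist(),round(d['p'],2)) for d in spot_point(n,'wrist')[:1]])
c=w2uv(A+[125],i).astype(int); print('c',c)
im=cv2.imread('pics/w5.png'); cv2.imwrite('pics/w5c.png',cv2.resize(im[c[1]-100:c[1]+100,c[0]-100:c[0]+100],None,fx=3,fy=3,interpolation=cv2.INTER_CUBIC))
print(monitor.get_clock())
E
```

```text
False [567.78345375  40.49339126 144.71330202]
open 15.62890191500612 [3.97072487 0.94188304 2.24099318]
24 [ 3.4 -0.   0.2] [ 0.13 -0.44  0.05] [568.16360045  40.48690685]
48 [ 4.9 -1.9 -0.8] [-0.03 -0.72 -0.  ] [568.30654898  40.39789727]
72 [ 6.3 -2.4 -1.4] [-0.19 -0.92 -0.02] [568.43588637  40.25051197]
96 [ 6.  -3.5 -1.2] [-0.43 -0.95 -0.01] [568.46821784  40.10328684]
120 [ 5.7 -4.  -1.4] [-0.65 -0.95 -0.  ] [568.44364734  39.91696667]
15.398814383055422
handle_grip [([567.4, 40.3, 160.9], 0.67)]
pointer_tip [([625.2, 15.2, 129.2], 0.58)]
index_mark [([583.8, -23.1, 130.9], 0.58)]
c [318 177]
25.0583
```

View pics/w5c.png

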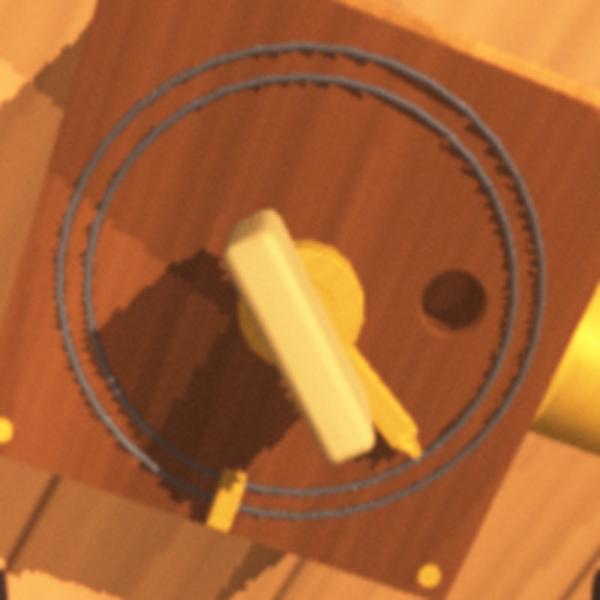

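The pointer tip is at crop (420,457), the tooth at about (228,500), and the handle leads clockwise as expected. Next I'll work out the angles.

```bash
python3 - <<'E'
from h import *
A=np.array([567.6,40.4])
i=viewer.camera_info('wrist'); im=cv2.imread('pics/w5.png'); u0,v0=318-100,177-100
def ang(x,y,z):
    p=uv2w(u0+x/3,v0+y/3,z,i)[:2]-A; return np.round(np.degrees(np.arctan2(p[1],p[0])),1),np.round(np.hypot(*p),1)
print('tip',ang(420,457,132),'tooth in',ang(234,475,132),'mid',ang(228,500,132),'out',ang(222,528,132))
# rectify deck at z=131, 4 px/mm, polar for tooth
g=np.array([[uv2w(u,v,131,i)[:2] for u,v in [(0,0)]]])
R=np.array([w2uv([A[0]+d[0],A[1]+d[1],131],i) for d in [(-100,100),(100,100),(100,-100),(-100,-100)]],np.float32)
H=cv2.getPerspectiveTransform(R,np.array([[0,0],[600,0],[600,600],[0,600]],np.float32))
w=cv2.warpPerspective(im,H,(600,600),flags=cv2.INTER_CUBIC)
hs=cv2.cvtColor(w,cv2.COLOR_BGR2HSV)
y,x=np.mgrid[:600,:600]; X=(x-300)/3;Y=(300-y)/3; r=np.hypot(X,Y); th=np.degrees(np.arctan2(Y,X))
m=(hs[:,:,0]>=17)&(hs[:,:,0]<35)&(hs[:,:,1]>130)&(hs[:,:,2]>120)
a=m&(r>67)&(r<83)&(abs(th+77)<12); b=m&(r>50)&(r<62)&(abs(th+23)<10)
for k in (a,b): print(k.sum(),th[k].mean() if k.any() else 0,th[k].min() if k.any() else 0,th[k].max() if k.any() else 0)
for c in ('wrist','top','scene'):
    viewer.get_image(c); print([(np.round(d['at'],1).tolist(),round(d['p'],2)) for d in spot_point('index_mark',c)[:1]+spot_point('pointer_tip',c)[:1]])
E
```

```text
tip (np.float64(-22.6), np.float64(65.4)) tooth in (np.float64(-81.1), np.float64(62.7)) mid (np.float64(-80.1), np.float64(72.2)) out (np.float64(-79.1), np.float64(82.9))
1011 -80.40017880140879 -83.57125225117015 -77.40961705446486
913 -22.85907817566815 -32.96088788397771 -16.663479082887935
[([583.8, -23.1, 128.7], 0.94), ([622.9, 16.5, 128.6], 0.87)]
[]
[([580.6, -23.1, 127.0], 0.67), ([627.9, 16.8, 130.2], 0.63)]
```

```bash
cat >> h.py <<'E'
A=[567.6,40.4]
def turn(tstart,deg,n):
    robot.move_pose(A+[220],q(tstart))
    print(robot.move_linear(A+[144],max_speed=120,contact_N=12))
    robot.close(60); j=np.array(monitor.get_joint_positions())
    for k in range(1,n+1):
        t=j.copy(); t[5]+=np.radians(deg*k/n); robot.move_joints(t.tolist())
        print(np.round(monitor.get_force(),1),np.round(monitor.get_moment(),2))
    Q=monitor.get_ee_rot(); print('t end',np.degrees(2*np.arctan2(Q[2],Q[1])))
    robot.gripper_open(); robot.move_linear(A+[225],max_speed=150)
def look(name):
    robot.move_linear([567,-60,235],max_speed=180); robot.move_pose([567,-60,235],q(90)); robot.dwell(.3)
    i=viewer.camera_info('wrist'); im=snap('wrist',name+'.png')[:,:,::-1]
    R=np.array([w2uv([A[0]+d[0],A[1]+d[1],132],i) for d in [(-60,-10),(60,-10),(60,-100),(-60,-100)]],np.float32)
    H=cv2.getPerspectiveTransform(R,np.array([[0,0],[720,0],[720,540],[0,540]],np.float32))
    w=cv2.warpPerspective(im,H,(720,540),flags=cv2.INTER_CUBIC); cv2.imwrite('pics/'+name+'c.png',w)
    for n in ['pointer_tip','index_mark']:
        print(n,[(np.round(d['at'],1).tolist(),round(d['p'],2)) for d in spot_point(n,'wrist')[:1]])
    print(monitor.get_clock())
E
python3 - <<'E'
from h import *
turn(145.4,54.4,3); look('w6')
E
```

```text
False
[0.3 1.3 1.3] [ 0.26 -0.04  0.04]
[1.6 2.2 0.1] [ 0.42 -0.34  0.05]
[ 3.9  4.  -0.9] [ 0.61 -0.67 -0.03]
t end 91.40316572728457
pointer_tip [([580.2, -23.5, 129.3], 0.93)]
index_mark [([580.9, -21.9, 130.3], 0.59)]
31.4083
```

View pics/w6c.png

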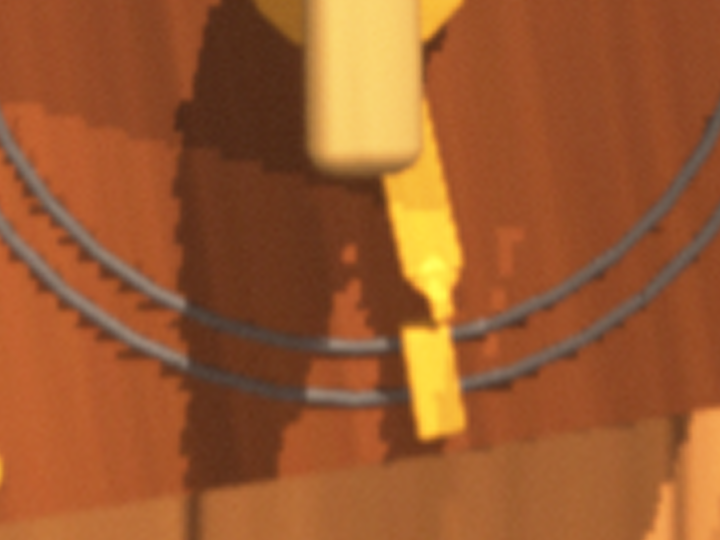

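The pointer tip is at (440,318), about -78.0°. The tooth is centred on (424,327) to (442,435), about -80.6° and consistently radial. It needs 2.6° more clockwise.

```bash
python3 - <<'E'
from h import *
turn(91.4,2.6,1); look('w7')
E
```

```text
False
[ 0.4  0.1 -0.2] [ 0.03 -0.08 -0.04]
t end 88.86116071435352
pointer_tip [([578.9, -23.2, 128.1], 0.83)]
index_mark [([581.5, -25.4, 127.4], 0.97)]
36.35
```

View pics/w7c.png

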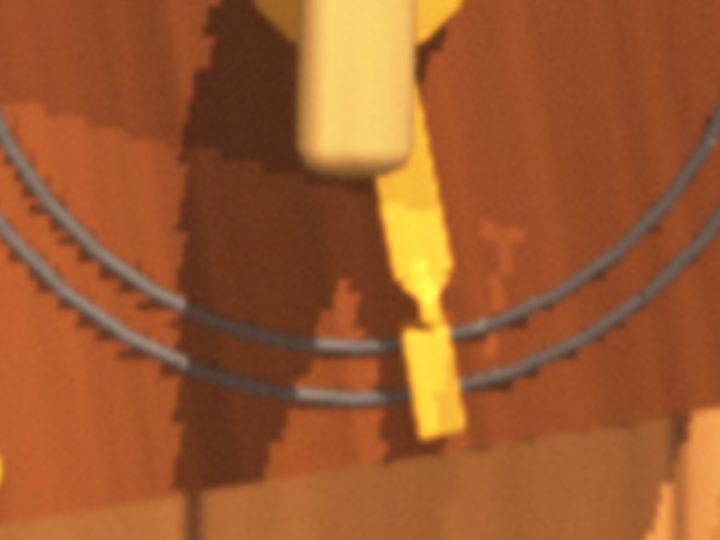

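The tip is now at (430,320), about -79.5°, so roughly 1.1° short. One more small nudge, then a check of everything else.

```bash
python3 - <<'E'
from h import *
turn(88.9,1.5,1); look('w8')
snap('scene','s8.png')
a=cv2.imread('pics/w8c.png')[150:450,210:610]; b=cv2.resize(cv2.imread('pics/s8.png')[60:260,200:400],(300,300))
cv2.imwrite('pics/sw8.png',np.hstack([a,b]))
for n in ['jar','rod','dish','tin_lid','spool','gauge_ring','saucer','brush']: print(n,[(np.round(d['at']).tolist(),round(d['p'],2)) for d in spot_point(n,'scene')[:1]])
E
```

```text
False
[1.2 1.1 1. ] [-0.  0.  0.]
t end 87.42914286981215
pointer_tip [([577.0, -23.7, 126.8], 0.81)]
index_mark [([578.1, -23.3, 130.7], 0.71)]
41.2917
jar [([462.0, -265.0, 2.0], 0.7)]
rod []
dish [([464.0, 282.0, -3.0], 0.95)]
tin_lid [([717.0, 205.0, -1.0], 0.66)]
spool [([698.0, -246.0, -0.0], 0.55)]
gauge_ring [([624.0, -469.0, -3.0], 0.79)]
saucer [([548.0, 492.0, 1.0], 0.82)]
brush [([666.0, 378.0, 2.0], 0.67)]
```

View pics/sw8.png

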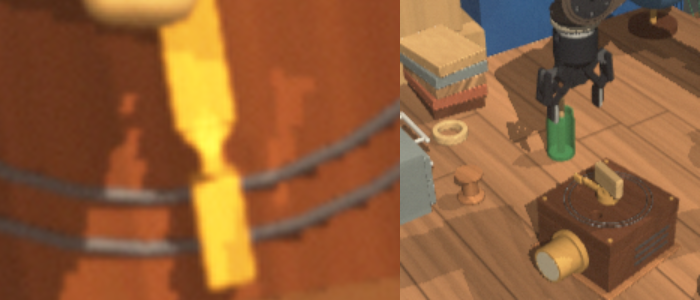

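The tip is at (422,322), about -80.8°, against the tooth at -80.6°, so the pointer is set. The jar is upright with the rod in it.

```bash
python3 - <<'E'
from h import *
robot.move_linear([567,-60,330],max_speed=150); robot.dwell(.3); job.sign_off(); print(monitor.get_clock())
E
```

```text
the job is handed in; nothing more can be done
the job is handed in; nothing more can be done
```

The job is done and handed in at about 42 s, under the 72 s limit. I lifted the rod out of the lantern and dropped it foot-down into the green jar. I then turned the focus handle clockwise in four grips (two main turns and two small corrections) and let go.

- **Pointer:** in the last close-up it stands at about -80.8°, against about -80.6° for the index tooth. That is well under 1 mm at the tip.
- **Index tooth:** it did not move in the close-ups between the last three turns.
- **Jar and other things:** the jar is upright, with its position unchanged within the network's accuracy. The dish, saucer, gauge ring, tin lid, spool and brush are where they started, to within about 4 mm.
- **Forces:** the readings taken between moves stayed below about 8 N.

Two checks disagreed or failed:

- **Tooth angle:** the trained network's reports for the index mark were scattered, from about -76° to -81°. I relied on my own pixel measurement instead.
- **Rod in the jar:** the network did not find the rod once it was in the jar. I confirmed it by eye: clearly after the drop, with the gripper partly in the way in the last picture.

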